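Reset the length stop to a sample piece

ROBOT

A 6-joint arm with a two-finger parallel gripper is mounted at the origin on a cart in front of the work surface, level with it; the furniture and walls round the work are solid. World frame = base frame: x ahead of the robot, y to its left, z up, the work surface at z = 0. Lengths are in m, angles in rad, forces in N, time in s.
With the tool pointing down it reaches from about 0.35 to 0.975 m from the base axis. Payload 4.9 kg.
Tool frame: the origin (TCP) lies on the centre line of the jaws, within the pads' length; the fingertips stand ctrl.nose_length ahead of it and the grasp point (between the pads) lies 2 mm behind it (ctrl.nose_length is the distance from the TCP to the fingertips, in m); z points along the fingers, y is the direction in which the jaws open and shut (so a half turn about z gives the same grasp; the last joint's range is limited). The gripper opens to 85 mm and grips with 20 to 120 N. Pads are 22 mm wide; open, the fingers measure 114 mm over their backs; the gripper's body (76 mm by 85 mm) begins 54 mm behind the grasp point. The pads swing forward as they close: fully open they stand 13 mm farther back than shut.
Start: joints at [-1.439, 0.053, 1.613, -0, 1.476, -0.119], TCP at [0.155, -0.605, 0.248] pointing down, gripper open.
Joint ranges: [-3.01, 3.01], [-1.01, 2.22], [0.06, 2.58], [-1.02, 4.17], [0.09, 2.62], [-3.14, 3.14]. Speed limits (rad/s): [2.57, 2.57, 3.14, 3.14, 3.14, 3.14].

INTERFACE

Orientations are given as a rotation vector (axis times angle).
In Python, from station import sensors, get_image, order, ctrl gives the robot as it stands.
- The arm moves only by the tool move_arm, never from a script. Its argument "increments" is a list of rows, each a list of 5 numbers: the shift along the tool's x, y, z in cm, then the turn about the tool's z in degrees, then the finger opening in cm, from 0 to 8.54. In form: [[dx, dy, dz, twist, gripper], ...]. A call has 1 to 5 rows; each row is the pose to reach, as a shift and turn from the pose commanded when the call began, along the tool's axes at that moment; what a row does not reach only later rows make up. A row lasts 1/8 s, in which the tool goes at most 62.5 mm and 10.7 degrees, less where a joint would pass 70% of its speed; a pose out of reach is approached as far as the arm can. A call with a gripper value outside its range is refused whole. The fingers move at their own pace and stop on an object; "newtons" is the grip in N (left out, the last holds). Time passes only in rows, so rows that repeat a pose let the fingers close. It gives the time, the measured TCP pose, the force and the opening at its end, in the units of the state.
- sensors.get_obs(): the state, without advancing time (a new reading comes with each control period).
- get_image(name): name is "scene" or "top"; returns a dict with "image" (420x560x3 uint8, red, green, blue), "K" (3x3 intrinsics, pixels), "D" ([k1, k2, p1, p2, k3] as OpenCV has them; the pictures are not rectified), "R" (3x3) and "t" (3): a world point X has camera coordinates R X + t. Camera axes: x right, y down, z forward; pixel columns grow to the right and rows downward; lengths in m; the calibration is good to about 2 mm. A picture is of the moment at which its call begins. There is no depth.
- order.finish_job(): hands the job in, once; it reports no verdict.
The state is a dict: "t": time; "q": joint angles; "dq": joint speeds; "effort": joint torques, N m; "tool_pos": TCP position; "tool_rot": TCP orientation; "contact_force": force on the tool from outside, world axes, zero at the start; "wrist_torque": the same for the moment, N m; "opening": finger opening in m.
Only numpy, scipy, OpenCV 4.12 (cv2) and the standard library are available. Lean on these libraries where they do the work, as an engineer would, in place of code of your own. Each camera call takes 0.05 s, during which the arm holds its last target.

TASK

Set the length stop on the plywood jig to the wooden sample: slacken the clamping lever (its thread may be right- or left-handed, so feel which way it gives and do not wrench it the way that is tight), close the stop bar up until the sample is held snug between the bar's nose and the end fence, then turn the lever back until it is fully tight again. Leave the sample lying flat in the jig and the other things on the bench where they are.

Things in the scene. Friction and masses are not known exactly. Their poses are not given: they have to be found in the camera images.
- jig: Plywood board of the length-stop jig, 140 (x) x 320 (y) x 18 mm, screwed to the bench. Origin: centre of its underside. The stop bar closes along its +y, through a grey clamp block at y = -55 mm (60 x 60 mm, top 62 mm above the bench; its feet make it 102 mm wide in x). A low wooden rail (inner face at x = +27 mm) guides the sample's back.
- fence_face (a point): Middle of the inner face of the dark wooden end fence (90 mm wide, top 55 mm above the bench) at the jig's +y end; this point is on the jig at x 0, y +135 mm, 30 mm above the bench.
- sample: The sample: a plain loose wooden block, 45 (x) x 70 (y) x 22 mm, about 80 g, lying on the board between the stop bar's nose and the end fence, not yet against either. Origin: centre of its underside; its y axis lies roughly along the jig's y.
- stop_bar (a joint): Slide of the steel stop bar in m: 0 when its nose is 70 mm from the end fence (the sample just fits), growing as it is drawn back from the fence (ends: -0.012 and +0.065). Clamped, it holds against about 20 N; slack, it slides with about 2 N.
- nose_face (a point): Middle of the flat nose plate (42 wide x 30 mm high) on the front end of the stop bar, 30 mm above the bench; the face that meets the sample.
- post_top (a point): Top of the upright post at the rear end of the stop bar, 79 mm above the bench: a black knob of 22 mm diameter from 56 to 79 mm, on a 13 mm pin. The bar below is 24 mm wide, its top 42 mm above the bench, and ends 11 mm behind the post's axis. The post can be pushed from behind, towards the fence.
- lever_axis (a point): Point on the vertical axis of the clamping lever, in the height of its ball, 88 mm above the bench; it stands over the middle of the clamp block.
- lever_ball (a point): Centre of the black ball (23 mm diameter) at the end of the lever, 95 mm from the lever's axis, 88 mm above the bench. The arm is a round steel bar, 12 mm thick, from the hub (34 mm diameter) out to the ball; 60 mm from the axis its middle is 85 mm above the bench. Below it there is free space down to the board.
- lever (a joint): Angle of the clamping lever in rad, positive counter-clockwise from above. 0: fully tight, as it starts. It turns only one way from there, different from case to case and not to be seen: up to +0.9 or down to -0.9; the other way it is hard tight at once (springs 0.05 at most). It turns with about 6 N near the ball and stays where it is left; the bar is free from about 0.5 rad on.
- calliper: Vernier calliper lying flat, 59 x 190 x 8 mm, mostly dull steel; not needed. Origin: centre of its underside.
- tape_measure: Tape measure standing on the bench, 38 x 80 x 62 mm; not needed. Origin: centre of its underside.
- pencil: Pencil lying on the bench, 146 mm long, 8 mm thick; not needed. Origin: centre of its underside.
Not all that is in view belongs to the job. What is shaped like the sample but purple or turquoise is not meant.

How it is judged:
By the outcome, as a careful person would: the job done as asked, in the order asked, and still so for the second after the job is handed in, with the robot touching nothing.
It also fails if it takes over 61 s, if anything falls off the work surface, if the arm or the gripper's body presses on something with over 40 N, if the wrist force passes 120 N, or if a joint passes its speed limit or range.

## Working session

There is one attempt and no reset: what is moved stays moved. The work goes in short steps, Python scripts to look and compute and a tool call to move; the robot and the scene stay as the last step left them, time stands still between calls to the robot, and variables do not carry over. Pictures are saved under pics/ and viewed, and the job is handed in when it is done.

Besides the shell and the picture viewer there is one more tool, called after ">>>" as name(argument=value, ...) on one line, values as JSON. move_arm: Moves the arm, as the interface text tells. Its arguments: {"type":"object","properties":{"increments":{"type":"array"},"newtons":{"type":"number"}},"required":["increments"]}

```bash
mkdir -p pics; ls; cat > h.py <<'E'
import numpy as np, cv2
from station import sensors, get_image, order, ctrl
def snap(n,f):
    d=get_image(n); cv2.imwrite(f'pics/{f}.png',d['image'][:,:,::-1]); np.savez(f'{f}.npz',**d); return d
def ray(d,uv):
    p=cv2.undistortPoints(np.array([[uv]],float),d['K'],np.array(d['D'],float))[0,0]
    R=np.array(d['R']);t=np.array(d['t']); return -R.T@t, R.T@np.array([p[0],p[1],1])
def onz(d,uv,z):
    c,r=ray(d,uv); return c+r*(z-c[2])/r[2]
def proj(d,X):
    return cv2.projectPoints(np.array(X,float).reshape(-1,3),cv2.Rodrigues(np.array(d['R'],float))[0],np.array(d['t'],float),np.array(d['K'],float),np.array(d['D'],float))[0].reshape(-1,2)
E
python3 - <<'E'
from h import *
for n in('scene','top'):
    d=snap(n,n+'0'); print(n,ray(d,(280,210)))
print(sensors.get_obs(), ctrl.nose_length)
E
```

```text
pics
scene (array([0.03149354, 0.68554977, 0.92145351]), array([ 0.43674829, -0.63550697, -0.63687636]))
top (array([ 0.42337176, -0.13765609,  1.19809421]), array([ 0.11265453, -0.02655309, -0.99331745]))
{'t': 0.1, 'q': array([-1.43902442e+00,  5.33375550e-02,  1.61415269e+00,  9.76999633e-06,
        1.47601618e+00, -1.19006843e-01]), 'dq': array([-0.00056105, -0.00165542, -0.00285004, -0.00039072, -0.00095939,
        0.00050546]), 'effort': array([ 3.14740328e-04, -3.94905996e+01, -3.71364605e+01, -1.09982554e-04,
        3.90616202e-03,  1.53456153e-05]), 'tool_pos': array([ 0.15502711, -0.60491691,  0.24715936]), 'tool_rot': array([-3.11502957e+00, -3.92650119e-01,  3.90820220e-06]), 'contact_force': array([ 0.70767289, -0.62368175,  0.06282799]), 'wrist_torque': array([ 0.03548625,  0.01562963, -0.0036468 ]), 'opening': 0.08509829586225602} 0.017
```

View pics/scene0.png

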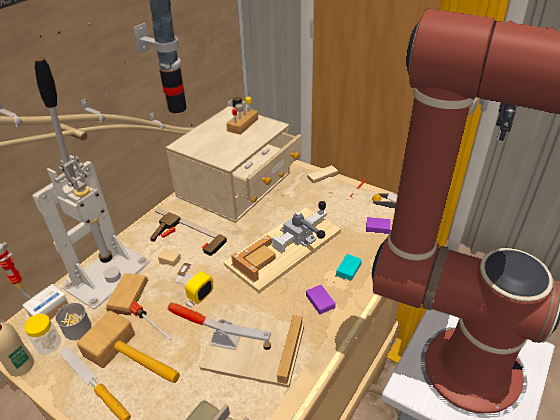

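View pics/top0.png

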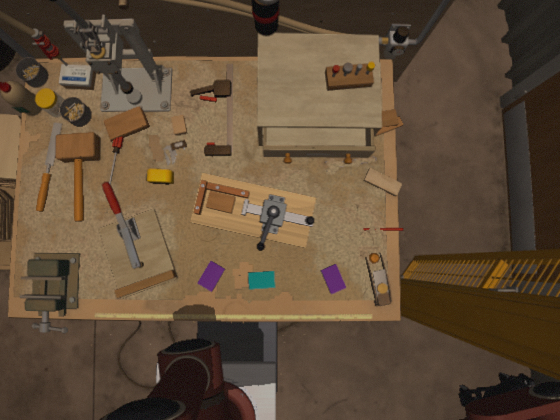

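The jig sits at about (255,210) in the top view. The fence is at its left end (200,195), the post knob at (311,220), the lever hub at (273,212) and the ball at (261,247). Next I'll enlarge the jig.

```bash
python3 - <<'E'
from h import *
a=cv2.imread('pics/top0.png')[165:260,180:330]; cv2.imwrite('pics/topz.png',cv2.resize(a,None,fx=5.3,fy=5.3,interpolation=cv2.INTER_CUBIC))
a=cv2.imread('pics/scene0.png')[190:295,215:350]; cv2.imwrite('pics/scz.png',cv2.resize(a,None,fx=5.5,fy=5.5,interpolation=cv2.INTER_CUBIC))
E
```

```text
(no output)
```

View pics/topz.png

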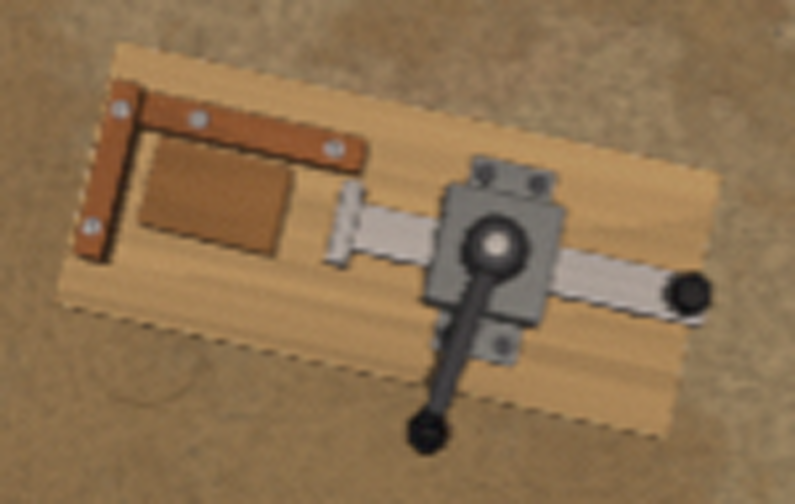

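View pics/scz.png

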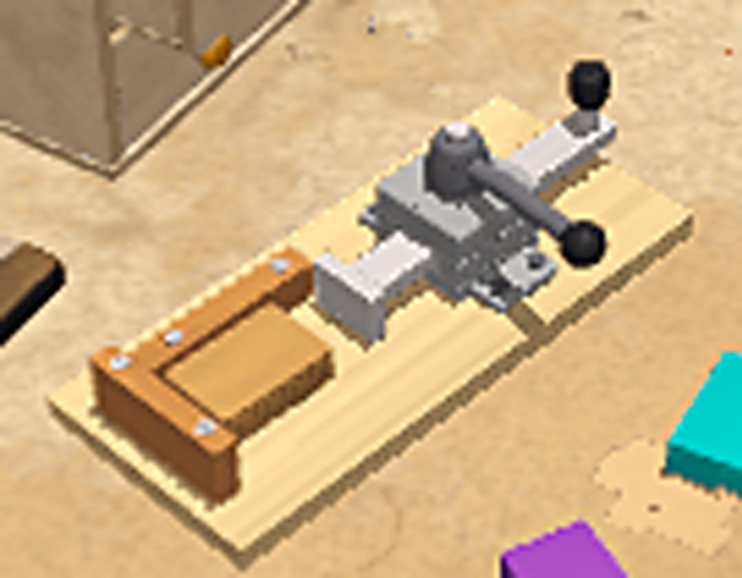

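The zoomed views show the board corners, the sample near the fence (at about (217,195) zoomed), the nose at (345,222), the knob at (690,293) and the ball at (427,432). I'll turn these into positions.

```bash
cat >> h.py <<'E'
def load(f): return dict(np.load(f+'.npz'))
def two(d1,u1,d2,u2):
    c1,r1=ray(d1,u1);c2,r2=ray(d2,u2); r1/=np.linalg.norm(r1);r2/=np.linalg.norm(r2)
    s=np.linalg.lstsq(np.c_[r1,-r2],c2-c1,rcond=None)[0]; a=c1+s[0]*r1;b=c2+s[1]*r2
    return (a+b)/2,np.linalg.norm(a-b)
E
python3 - <<'E'
from h import *
T=load('top0');S=load('scene0')
zt=lambda x,y:((x+.5)/5.3-.5+180,(y+.5)/5.3-.5+165)
zs=lambda x,y:((x+.5)/5.5-.5+215,(y+.5)/5.5-.5+190)
C=[onz(T,zt(*p),.018) for p in[(118,43),(720,175),(665,437),(58,302)]]
C=np.array(C)[:,:2];print(C); c=C.mean(0)
e=np.linalg.norm(np.roll(C,-1,0)-C,axis=1);print('edges',e)
y=((C[0]+C[3])-(C[1]+C[2]));y/=np.linalg.norm(y);x=np.array([y[1],-y[0]])
print('centre',c,'y',y,'x',x, np.degrees(np.arctan2(y[1],y[0])))
J=lambda p:((p[:2]-c)@x*1000,(p[:2]-c)@y*1000)
for n,p,z in[('ball',(427,432),.088),('knob',(688,293),.079),('hub',(495,245),.1),('fencein',(121,175),.055),('nose edge',(338,222),.045)]+[('samp',q,.04) for q in[(152,138),(291,168),(275,256),(139,223)]]:
    P=onz(T,zt(*p),z);print(n,P,J(P))
for n,a,b in[('ball',(427,432),(582,243)),('knob',(688,293),(590,84))]:
    P,g=two(T,zt(*a),S,zs(*b));print(n,P,g,J(P))
for n,q,z in[('C0',(500,97),.018),('C1',(693,215),.018),('C2',(243,550),.018),('C3',(50,402),.018),('ball',(582,243),.088)]: P=onz(S,zs(*q),z);print(n,P,J(P))
E
```

```text
[[ 0.65875488  0.04426611]
 [ 0.59149569 -0.26556624]
 [ 0.4574712  -0.23657684]
 [ 0.5248071   0.07178498]]
edges [0.3170487  0.13712385 0.31562816 0.13674536]
centre [ 0.55813222 -0.096523  ] y [0.21273912 0.97710904] x [ 0.97710904 -0.21273912] 77.71707984240832
ball [ 0.45756673 -0.11746119  0.088     ] (np.float64(-93.80907249237488), np.float64(-41.85310999719834))
knob [ 0.52513713 -0.24295144  0.079     ] (np.float64(-1.0887356257116436), np.float64(-150.09589803754048))
hub [ 0.54575961 -0.1493849   0.1       ] (np.float64(-0.843587568993282), np.float64(-54.283978998865685))
fencein [0.58487266 0.03549848 0.055     ] (np.float64(-1.9578081116533403), np.float64(134.68811387001332))
nose edge [ 0.56309407 -0.07170523  0.045     ] (np.float64(-0.431434851563964), np.float64(25.30524757765165))
samp [0.60583698 0.02258663 0.04      ] (np.float64(21.27347930983786), np.float64(126.53176369807004))
samp [ 0.59089387 -0.04753511  0.04      ] (np.float64(21.59006623227393), np.float64(54.8361919329333))
samp [ 0.54645824 -0.04013803  0.04      ] (np.float64(-23.402042106013837), n
[... 218 characters left out ...]
208354086668), np.float64(-41.605704953100286))
knob [ 0.5254592  -0.24374408  0.07213175] 0.0006715995442560824 (np.float64(-0.6054201826097753), np.float64(-150.80188385208913))
C0 [ 0.59291687 -0.26734533  0.018     ] (np.float64(70.32898875274849), np.float64(-159.51198892526477))
C1 [ 0.45789958 -0.23712099  0.018     ] (np.float64(-68.02752662368653), np.float64(-158.70297011266584))
C2 [0.52442675 0.07278189 0.018     ] (np.float64(-68.95169031411515), np.float64(158.25886092405202))
C3 [0.6575447 0.0460916 0.018    ] (np.float64(66.79712544604695), np.float64(160.4989376875465))
ball [ 0.4601896  -0.12038903  0.088     ] (np.float64(-90.6233743739768), np.float64(-44.15594596729264))
```

```bash
python3 - <<'E'
from h import *
a=cv2.imread('pics/top0.png')[200:420,360:560]; cv2.imwrite('pics/tz2.png',cv2.resize(a,None,fx=2.7,fy=2.7,interpolation=cv2.INTER_CUBIC))
T=load('top0')
for z in(0,.25,.5): print(z,[np.round(onz(T,p,z)[:2],2) for p in[(400,300),(400,320),(480,345),(560,375),(490,395)]])
import numpy as np
print(proj(T,[[.155,-.605,.23],[.155,-.605,.4],[.32,-.36,.23],[.32,-.36,.4]]))
E
```

```text
0 [array([ 0.31, -0.5 ]), array([ 0.26, -0.5 ]), array([ 0.19, -0.72]), array([ 0.09, -0.96]), array([ 0.05, -0.75])]
0.25 [array([ 0.34, -0.42]), array([ 0.29, -0.42]), array([ 0.24, -0.6 ]), array([ 0.16, -0.79]), array([ 0.13, -0.62])]
0.5 [array([ 0.36, -0.35]), array([ 0.33, -0.35]), array([ 0.29, -0.48]), array([ 0.23, -0.62]), array([ 0.21, -0.49])]
[[478.82736297 380.27201477]
 [520.87403111 403.81089832]
 [369.5985674  307.1186816 ]
 [391.03788135 317.03109166]]
```

View pics/tz2.png

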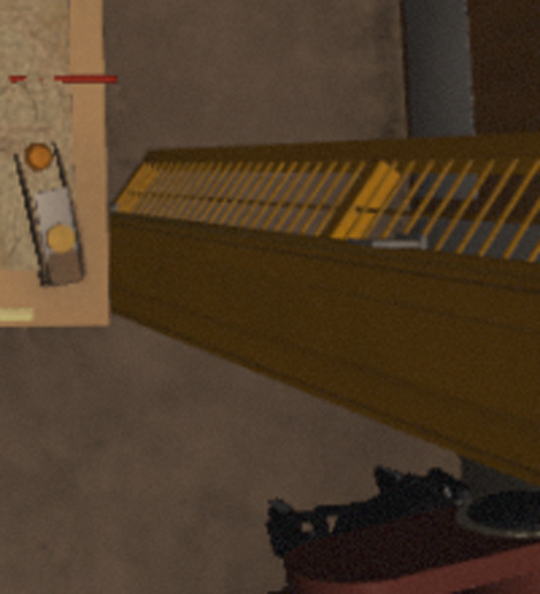

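```bash
python3 - <<'E'
from h import *
a=cv2.imread('pics/scene0.png')[0:400,360:560]; cv2.imwrite('pics/sz2.png',cv2.resize(a,None,fx=1.5,fy=1.5,interpolation=cv2.INTER_CUBIC))
T=load('top0');S=load('scene0')
for y in(-.5,-.6,-.7,-.85): 
    x=.42+.4*(y+.138); print(x,y,np.round(proj(S,[[x,y,z] for z in(-.5,-.2,0,.3,.6)])).tolist())
E
```

```text
0.2752 -0.5 [[408.0, 308.0], [421.0, 252.0], [432.0, 206.0], [452.0, 119.0], [476.0, 6.0]]
0.2352 -0.6 [[427.0, 295.0], [442.0, 239.0], [454.0, 193.0], [476.0, 108.0], [502.0, -1.0]]
0.19519999999999998 -0.7 [[445.0, 283.0], [462.0, 226.0], [475.0, 181.0], [498.0, 99.0], [526.0, -6.0]]
0.1352 -0.85 [[471.0, 265.0], [489.0, 209.0], [504.0, 165.0], [529.0, 85.0], [557.0, -14.0]]
```

View pics/sz2.png

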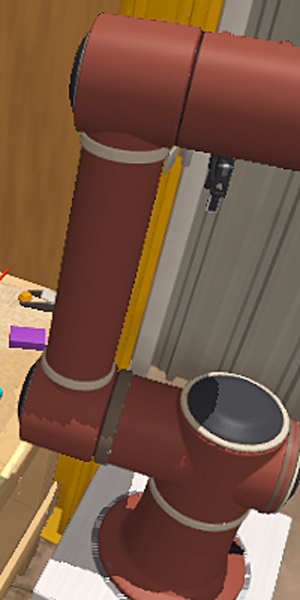

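The tall yellow locker corner is near (0.235, -0.60), close to the start pose, so I'll first move sideways (+y) away from it.

>>> move_arm(increments=[[1.8, -5.4, 0, 0, 8.5], [3.5, -10.7, 0, 0, 6], [5.3, -16, 0, 0, 5], [7, -21.4, 0, 0, 5], [7, -21.4, 0, 0, 5]])

```text
t: 0.72
tool_pos: [0.17, -0.3777, 0.2473]
tool_rot: [-3.117, -0.396, -0.0]
contact_force: [0.3, 0.3, 0.1]
opening: 0.0502
```

>>> move_arm(increments=[[5.4, -2.5, 0, 7, 5], [10.8, -4.9, 0, 14, 5], [16.2, -7.3, 0, 21, 5], [21.6, -9.8, 0, 28, 5], [27, -12.2, 0, 35, 5]])

```text
t: 1.35
tool_pos: [0.4028, -0.1947, 0.2484]
tool_rot: [3.089, -0.569, 0.001]
contact_force: [0.9, -1.1, 0.4]
opening: 0.0501
```

```bash
cat >> h.py <<'E'
from scipy.spatial.transform import Rotation as Rn
def to(target,heading=None,o=None):
    o=o or sensors.get_obs(); R=Rn.from_rotvec(o['tool_rot']).as_matrix()
    d=R.T@(np.array(target)-o['tool_pos'])*100
    h=np.degrees(np.arctan2(R[1,0],R[0,0])); tw=None if heading is None else -((heading-h+180)%360-180)
    print('pos',np.round(o['tool_pos'],4),'head',round(h,1),'delta cm',np.round(d,2),'twist',tw,'F',np.round(o['contact_force'],1))
E
python3 -c "
from h import *
to([.4826,-.1267,.16],-20.3)"
```

```text
pos [ 0.4028 -0.1947  0.2484] head -20.9 delta cm [ 5.02 -9.2   8.84] twist -0.5736412357805989 F [ 0.9 -1.1  0.4]
```

>>> move_arm(increments=[[2.5, -4.6, 3, -0.5, 5], [5, -9.2, 6, -0.5, 5], [5, -9.2, 8.8, -0.5, 5], [5, -9.2, 8.8, -0.5, 5]])

```text
t: 1.85
tool_pos: [0.4791, -0.1262, 0.1571]
tool_rot: [-3.092, 0.547, 0.01]
contact_force: [-0.1, -0.1, -0.7]
opening: 0.05
```

```bash
python3 -c "
from h import *
to([.4826,-.1267,.081],-20.3)
for n in ('top','scene'):
    d=snap(n,n+'1')
    u,v=proj(d,[.4826,-.1267,.085])[0].astype(int);a=d['image'][v-50:v+50,u-66:u+66,::-1]
    cv2.imwrite(f'pics/{n}1z.png',cv2.resize(a,None,fx=5,fy=5,interpolation=cv2.INTER_CUBIC))
"
```

```text
pos [ 0.4791 -0.1262  0.1571] head -20.1 delta cm [ 0.4  -0.08  7.6 ] twist 0.22019271047091138 F [-0.1 -0.1 -0.7]
```

View pics/scene1z.png

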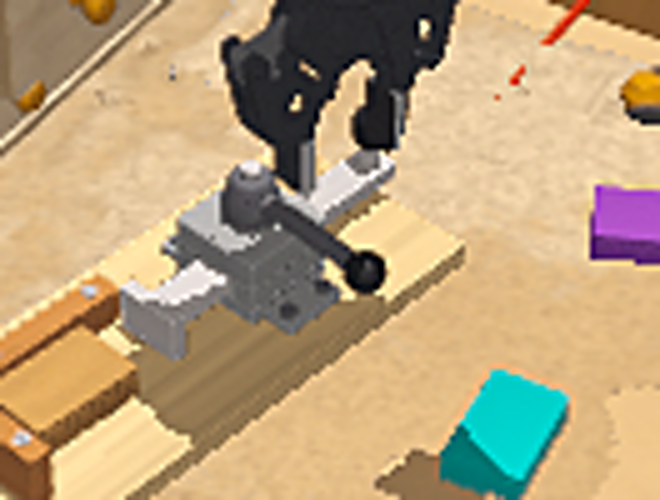

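View pics/top1z.png

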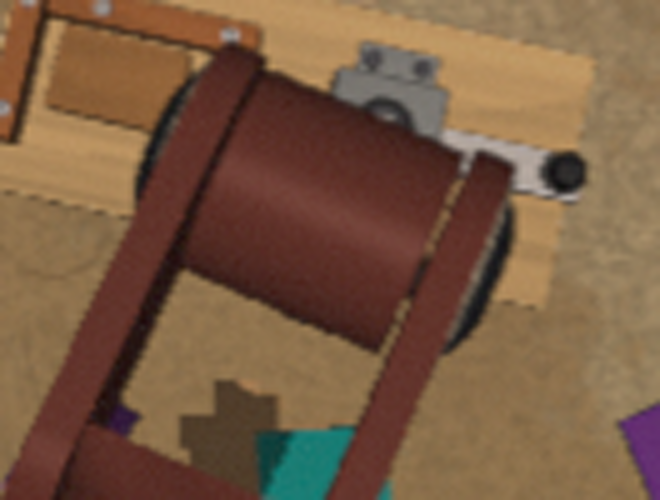

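The scene view shows the open fingers straddling the lever arm from above, with tips at about (300,185) and (395,140) zoomed. The top view is hidden by the arm. I'll lower in steps.

>>> move_arm(increments=[[0.3, -0.1, 2.5, 0, 5], [0.3, -0.1, 5, 0, 5], [0.3, -0.1, 7, 0, 5], [0.3, -0.1, 7.6, 0, 5], [0.3, -0.1, 7.6, 0, 5]])

```text
t: 2.58
tool_pos: [0.484, -0.1279, 0.0855]
tool_rot: [3.093, -0.55, 0.003]
contact_force: [0.5, -0.1, 0.6]
opening: 0.05
```

```bash
python3 -c "
from h import *
to([.4826,-.1267,.081],-20.3)
for n in ('scene',):
    d=snap(n,n+'2')
    u,v=proj(d,[.4826,-.1267,.085])[0].astype(int);a=d['image'][v-50:v+50,u-66:u+66,::-1]
    cv2.imwrite(f'pics/{n}2z.png',cv2.resize(a,None,fx=5,fy=5,interpolation=cv2.INTER_CUBIC))
"
```

```text
pos [ 0.484  -0.1279  0.0855] head -20.2 delta cm [-0.18 -0.07  0.45] twist 0.11810226518051081 F [ 0.5 -0.1  0.6]
```

View pics/scene2z.png

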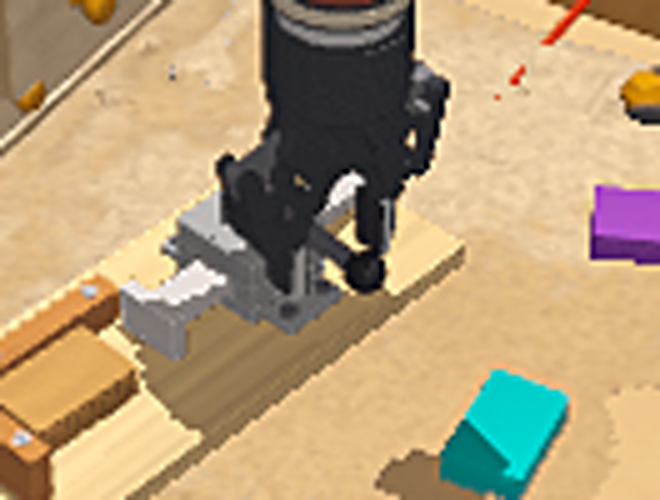

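>>> move_arm(increments=[[-0.1, 0, 0.3, 0, 3.5], [-0.1, 0, 0.3, 0, 2.6], [-0.1, 0, 0.3, 0, 2.6], [-0.1, 0, 0.3, 0, 2.6]], newtons=20)

```text
t: 3.12
tool_pos: [0.4826, -0.1268, 0.0814]
tool_rot: [3.093, -0.549, 0.0]
contact_force: [0.8, -0.7, -0.3]
opening: 0.026
```

>>> move_arm(increments=[[0, 0.2, 0, 0, 2.6], [0, 0.4, 0, 0, 2.6], [0, 0.4, 0, 0, 2.6]])

```text
t: 3.5
tool_pos: [0.4811, -0.1307, 0.0813]
tool_rot: [3.093, -0.549, -0.0]
contact_force: [-0.5, -0.2, -0.0]
opening: 0.0258
```

>>> move_arm(increments=[[0, 0.2, 0, 0, 2.6], [0, 0.2, 0, 0, 2.6]])

```text
t: 3.75
tool_pos: [0.4804, -0.1326, 0.0813]
tool_rot: [3.093, -0.549, 0.0]
contact_force: [0.3, -0.6, 0.1]
opening: 0.026
```

>>> move_arm(increments=[[0, 0.2, 0, 0, 2.6], [0, 0.2, 0, 0, 2.6]])

```text
t: 4.0
tool_pos: [0.4799, -0.134, 0.0813]
tool_rot: [-3.092, 0.549, -0.0]
contact_force: [1.2, 2.6, -0.7]
opening: 0.0259
```

Contact, as expected at about 7 mm. I'll continue gently.

>>> move_arm(increments=[[0, 0.1, 0, 0, 2.6], [0, 0.1, 0, 0, 2.6]])

```text
t: 4.25
tool_pos: [0.4798, -0.1342, 0.0813]
tool_rot: [-3.091, 0.549, -0.001]
contact_force: [1.9, 5.7, 0.0]
opening: 0.0258
```

>>> move_arm(increments=[[0, 0.1, 0, 0, 2.6], [0, 0.1, 0, 0, 2.6]])

```text
t: 4.5
tool_pos: [0.4796, -0.1346, 0.0813]
tool_rot: [-3.089, 0.549, -0.001]
contact_force: [2.8, 8.3, 0.3]
opening: 0.0261
```

>>> move_arm(increments=[[0, 0.1, 0, 0, 2.6], [0, 0.1, 0, 0, 2.6]])

```text
t: 4.75
tool_pos: [0.4794, -0.1349, 0.0812]
tool_rot: [-3.088, 0.548, -0.002]
contact_force: [3.7, 10.5, -0.1]
opening: 0.026
```

11 N at 68 mm and it still rises almost linearly, so I'll try the other direction before pressing harder.

>>> move_arm(increments=[[0, -0.6, 0, 0, 2.6], [0, -1.2, 0, 0, 2.6], [0, -1.6, 0, 0, 2.6], [0, -1.6, 0, 0, 2.6]])

```text
t: 5.25
tool_pos: [0.4843, -0.1221, 0.0813]
tool_rot: [3.093, -0.548, -0.0]
contact_force: [-0.2, -0.1, -0.2]
opening: 0.0264
```

>>> move_arm(increments=[[0, -0.2, 0, 0, 2.6], [0, -0.3, 0, 0, 2.6], [0, -0.3, 0, 0, 2.6]])

```text
t: 5.62
tool_pos: [0.4847, -0.1206, 0.0812]
tool_rot: [3.09, -0.548, -0.002]
contact_force: [-2.3, -5.5, 0.8]
opening: 0.0258
```

>>> move_arm(increments=[[0, -0.1, 0, 0, 2.6], [0, -0.1, 0, 0, 2.6]])

```text
t: 5.88
tool_pos: [0.4848, -0.1203, 0.0813]
tool_rot: [3.089, -0.548, -0.002]
contact_force: [-3.2, -7.7, -0.2]
opening: 0.026
```

>>> move_arm(increments=[[0, -0.1, 0, 0, 2.6], [0, -0.1, 0, 0, 2.6]])

```text
t: 6.12
tool_pos: [0.485, -0.1198, 0.0812]
tool_rot: [3.088, -0.548, -0.003]
contact_force: [-4.2, -9.9, 0.5]
opening: 0.0258
```

>>> move_arm(increments=[[0, -0.1, 0, 0, 2.6], [0, -0.1, 0, 0, 2.6]])

```text
t: 6.38
tool_pos: [0.4854, -0.1185, 0.0812]
tool_rot: [3.089, -0.549, -0.002]
contact_force: [-3.2, -8.3, 0.8]
opening: 0.0259
```

The lever breaks free clockwise: the force drops and the arm moves on. The tight way is CCW. I'll swing the lever along its arc.

>>> move_arm(increments=[[0.07, -0.47, 0, 4, 2.6], [0.16, -0.94, 0, 8, 2.6], [0.29, -1.4, 0, 12, 2.6], [0.46, -1.85, 0, 16, 2.6], [0.65, -2.29, 0, 20, 2.6]])

```text
t: 7.0
tool_pos: [0.5002, -0.0991, 0.0813]
tool_rot: [2.946, -1.08, 0.002]
contact_force: [-0.9, -8.6, -2.0]
opening: 0.026
```

```bash
python3 -c "
from h import *
to([.4826,-.1267,.081],-40.3)
o=sensors.get_obs();d=o['tool_pos'][:2]-[.5464,-.1503];print(np.linalg.norm(d),np.degrees(np.arctan2(d[1],d[0])))
"
```

```text
pos [ 0.5002 -0.0991  0.0813] head -40.3 delta cm [0.44 3.25 0.04] twist 0.03341732554969212 F [-0.9 -8.6 -2. ]
0.06900279947147187 132.04965587335866
```

>>> move_arm(increments=[[0.07, -0.47, 0, 4, 2.6], [0.16, -0.94, 0, 8, 2.6], [0.29, -1.4, 0, 12, 2.6], [0.46, -1.85, 0, 16, 2.6], [0.65, -2.29, 0, 20, 2.6]])

```text
t: 7.62
tool_pos: [0.5195, -0.086, 0.0812]
tool_rot: [2.713, -1.574, 0.001]
contact_force: [-3.8, -6.6, 1.0]
opening: 0.0258
```

```bash
python3 -c "
from h import *
to([.4826,-.1267,.081],-60.3)
o=sensors.get_obs();d=o['tool_pos'][:2]-[.5464,-.1503];print(np.linalg.norm(d),np.degrees(np.arctan2(d[1],d[0])))
"
```

```text
pos [ 0.5195 -0.086   0.0812] head -60.3 delta cm [1.7  5.22 0.05] twist 0.044868193319587135 F [-3.8 -6.6  1. ]
0.06969234912806418 112.71342557050004
```

>>> move_arm(increments=[[0, 0.6, 0, 0, 2.6], [0, 1.0, 0, 0, 3.5], [0, 1.0, 0, 0, 5], [0, 1.0, -4, 0, 5], [0, 1.0, -9, 0, 5]])

```text
t: 8.25
tool_pos: [0.5102, -0.0884, 0.1708]
tool_rot: [2.719, -1.573, -0.005]
contact_force: [0.5, 0.2, 0.3]
opening: 0.0498
```

```bash
cat >> h.py <<'E'
c0=np.array([.5581,-.0965]);yj=np.array([.2127,.9771]);xj=np.array([.9771,-.2127])
def Jw(x,y): return c0+(x*xj+y*yj)/1000
def Jc(p): return ((p[:2]-c0)@xj*1000,(p[:2]-c0)@yj*1000)
E
python3 -c "
from h import *
w=Jw(0,-185);to([*w,.17],77.7)
"
```

```text
pos [ 0.5102 -0.0884  0.1708] head -60.1 delta cm [16.81  8.67  0.05] twist -137.81123174244323 F [0.5 0.2 0.3]
```

>>> move_arm(increments=[[3.4, 1.7, -1, -10, 3], [6.8, 3.5, -1, -20, 1], [10.2, 5.2, -1, -30, 0], [13.6, 7, -1, -40, 0], [16.8, 8.7, -1, -50, 0]])

```text
t: 8.88
tool_pos: [0.5196, -0.279, 0.1814]
tool_rot: [-3.13, 0.268, -0.001]
contact_force: [0.6, 0.4, 0.4]
opening: -0.0001
```

>>> move_arm(increments=[[0, 0, 0, -10, 0], [0, 0, 0, -20, 0], [0, 0, 0, -30, 0], [0, 0, 0, -40, 0], [0, 0, 0, -50, 0]])

```text
t: 9.5
tool_pos: [0.5196, -0.2777, 0.1812]
tool_rot: [-2.95, -1.08, -0.0]
contact_force: [0.4, 0.9, -0.2]
opening: 0.0001
```

>>> move_arm(increments=[[0, 0, 0, -10, 0], [0, 0, 0, -20, 0], [0, 0, 0, -30, 0], [0, 0, 0, -38, 0], [0, 0, 0, -38, 0]])

```text
t: 10.12
tool_pos: [0.5196, -0.2777, 0.1813]
tool_rot: [-2.445, -1.973, -0.0]
contact_force: [-0.7, -0.8, 0.2]
opening: -0.0
```

```bash
python3 -c "
from h import *
w=Jw(0,-185);to([*w,.07],77.7)
for n in ('top','scene'):
    d=snap(n,n+'3')
    u,v=proj(d,[*Jw(0,-40),.06])[0].astype(int);a=d['image'][v-55:v+55,u-72:u+72,::-1]
    cv2.imwrite(f'pics/{n}3z.png',cv2.resize(a,None,fx=5,fy=5,interpolation=cv2.INTER_CUBIC)); print(n,u,v)
"
```

```text
pos [ 0.5196 -0.2777  0.1813] head 77.8 delta cm [ 0.02 -0.1  11.13] twist 0.09532350865310946 F [-0.7 -0.8  0.2]
top 267 211
scene 294 226
```

View pics/scene3z.png

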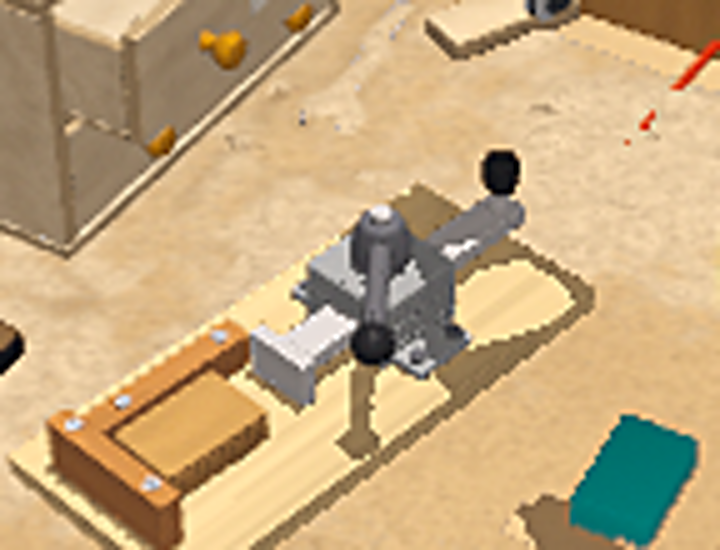

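View pics/top3z.png

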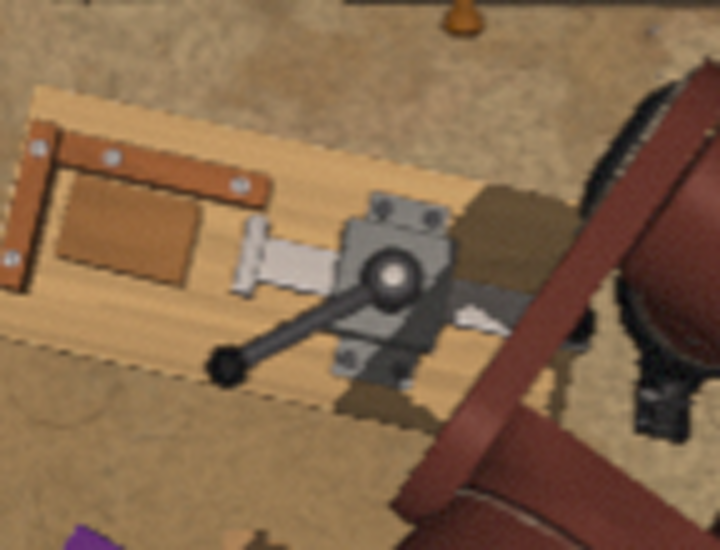

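The lever has stayed slack, with the ball at (228,365) in the zoomed top view. The sample, nose and knob are unmoved. I'll lower behind the post.

>>> move_arm(increments=[[0, -0.1, 4, 0, 0], [0, -0.1, 8, 0, 0], [0, -0.1, 11.1, 0, 0], [0, -0.1, 11.1, 0, 0], [0, -0.1, 11.1, 0, 0]])

```text
t: 10.85
tool_pos: [0.5194, -0.2782, 0.0718]
tool_rot: [2.443, 1.972, 0.001]
contact_force: [-0.2, -0.2, 0.5]
opening: 0.0001
```

>>> move_arm(increments=[[0.5, 0, 0, 0, 0], [1, 0, 0, 0, 0], [1.5, 0, 0, 0, 0], [1.5, 0, 0, 0, 0]])

```text
t: 11.35
tool_pos: [0.5223, -0.2629, 0.071]
tool_rot: [2.442, 1.974, 0.001]
contact_force: [0.2, -1.7, 1.0]
opening: 0.0001
```

>>> move_arm(increments=[[0.5, 0, 0, 0, 0], [1, 0, 0, 0, 0], [1.5, 0, 0, 0, 0], [2, 0, 0, 0, 0], [2.5, 0, 0, 0, 0]])

```text
t: 11.98
tool_pos: [0.5272, -0.2384, 0.0704]
tool_rot: [2.443, 1.974, -0.0]
contact_force: [1.1, -4.7, 2.2]
opening: 0.0004
```

```bash
python3 -c "
from h import *
o=sensors.get_obs();print(Jc(o['tool_pos']),o['contact_force'])
for n in ('scene',):
    d=snap(n,n+'4')
    u,v=proj(d,[*Jw(0,-20),.06])[0].astype(int);a=d['image'][v-55:v+55,u-72:u+72,::-1]
    cv2.imwrite(f'pics/{n}4z.png',cv2.resize(a,None,fx=5,fy=5,interpolation=cv2.INTER_CUBIC)); print(n,u,v)
"
```

```text
(np.float64(-0.04337019182881141), np.float64(-145.2540154735628)) [ 1.13206058 -4.67907013  2.15548618]
scene 289 230
```

View pics/scene4z.png

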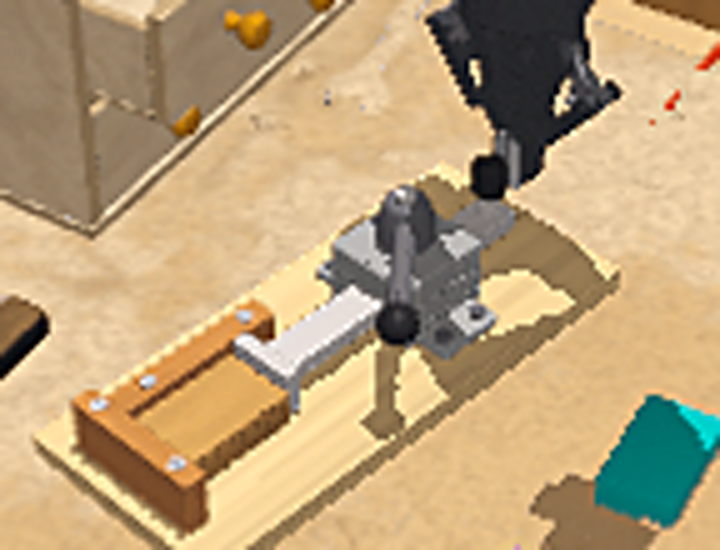

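The bar slides, and the nose is now about at the sample's near end (290,385). I'll continue slowly until the force rises.

>>> move_arm(increments=[[0.25, 0, 0, 0, 0], [0.5, 0, 0, 0, 0], [0.75, 0, 0, 0, 0], [0.75, 0, 0, 0, 0]])

```text
t: 12.52
tool_pos: [0.5285, -0.2309, 0.0702]
tool_rot: [-2.443, -1.974, -0.0]
contact_force: [1.0, -1.8, 0.9]
opening: -0.0002
```

>>> move_arm(increments=[[0.15, 0, 0, 0, 0], [0.3, 0, 0, 0, 0], [0.3, 0, 0, 0, 0]])

```text
t: 12.9
tool_pos: [0.5286, -0.2306, 0.0703]
tool_rot: [2.441, 1.973, -0.006]
contact_force: [-1.7, -9.8, -0.3]
opening: -0.0001
```

>>> move_arm(increments=[[0.1, 0, 0, 0, 0], [0.2, 0, 0, 0, 0], [0.2, 0, 0, 0, 0]])

```text
t: 13.28
tool_pos: [0.5287, -0.2304, 0.0704]
tool_rot: [2.439, 1.971, -0.01]
contact_force: [-2.3, -15.9, -2.1]
opening: 0.0001
```

```bash
python3 -c "
from h import *
o=sensors.get_obs();print(Jc(o['tool_pos']),o['contact_force'])
for n in ('scene','top'):
    d=snap(n,n+'5')
    u,v=proj(d,[*Jw(0,50),.05])[0].astype(int);a=d['image'][v-35:v+35,u-46:u+46,::-1]
    cv2.imwrite(f'pics/{n}5z.png',cv2.resize(a,None,fx=8,fy=8,interpolation=cv2.INTER_CUBIC)); print(n,u,v)
"
```

```text
(np.float64(-0.2795830994001389), np.float64(-137.08029146129067)) [ -2.33658154 -15.88272761  -2.11499619]
scene 270 245
top 234 204
```

View pics/scene5z.png

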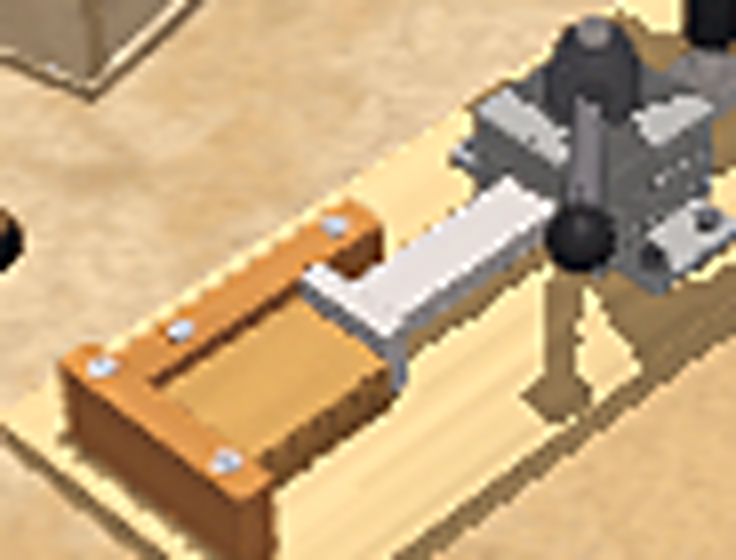

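View pics/top5z.png

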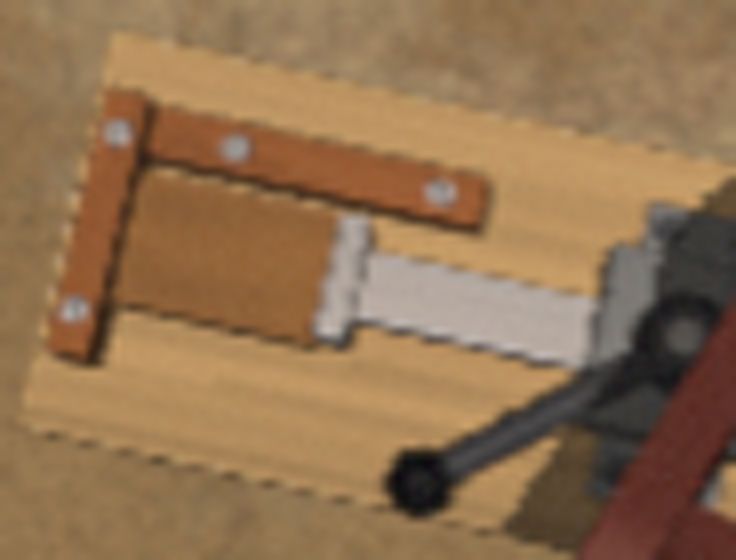

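Snug: the sample's far end meets the fence at (118,235) zoomed, the nose meets its near end at (325,280), and the sample is square to both. Next I'll back off, rise and return to the lever.

>>> move_arm(increments=[[-0.6, 0, 0, 0, 0], [-1.5, 0, 0, 0, 0], [-2.5, 0, 0, 0, 0], [-2.5, 0, -5, 0, 2], [-2.5, 0, -11, 0, 5]])

```text
t: 14.0
tool_pos: [0.5231, -0.2502, 0.1794]
tool_rot: [-2.44, -1.971, 0.002]
contact_force: [0.9, -0.3, 0.3]
opening: 0.0355
```

```bash
python3 -c "
from h import *
d=load('top5');b=onz(d,(419.5/8-.5+188,483.5/8-.5+169),.088)
L=Jw(0,-55);v=b[:2]-L;a=np.degrees(np.arctan2(v[1],v[0]));print(b,L,np.linalg.norm(v),a)
w=L+.068*v/np.linalg.norm(v);print(w);to([*w,.17],a)
"
```

```text
[ 0.50067669 -0.06610135  0.088     ] [ 0.5464015 -0.1502405] 0.09576092927096783 118.52154623196051
[ 0.51393223 -0.09049314]
pos [ 0.5231 -0.2502  0.1794] head 77.9 delta cm [15.42 -4.25  0.99] twist -40.65969282897299 F [ 0.9 -0.3  0.3]
```

>>> move_arm(increments=[[4, -1.1, 0, -10, 5], [8, -2.1, 0, -20, 5], [12, -3.2, 0, -30, 5], [15.4, -4.25, 0, -40.5, 5], [15.4, -4.25, 1, -40.5, 5]])

```text
t: 14.62
tool_pos: [0.5154, -0.0897, 0.1708]
tool_rot: [1.605, 2.699, 0.001]
contact_force: [0.2, -1.3, -0.2]
opening: 0.0502
```

```bash
python3 -c "
from h import *
to([.5139,-.0905,.081],118.5)
"
```

```text
pos [ 0.5154 -0.0897  0.1708] head 118.5 delta cm [ 0.01 -0.18  8.98] twist 0.03181039023039034 F [ 0.2 -1.3 -0.2]
```

>>> move_arm(increments=[[0, -0.1, 3, 0, 5], [0, -0.1, 6, 0, 5], [0, -0.1, 8.5, 0, 5], [0, -0.1, 8.9, 0, 5], [0, -0.1, 8.9, 0, 5]])

```text
t: 15.25
tool_pos: [0.5144, -0.0924, 0.0814]
tool_rot: [-1.611, -2.697, 0.0]
contact_force: [0.0, 0.3, 0.6]
opening: 0.05
```

>>> move_arm(increments=[[0, 0, 0, 0, 3.5], [0, 0, 0, 0, 2.6], [0, 0, 0, 0, 2.6], [0, 0, 0, 0, 2.6]])

```text
t: 15.75
tool_pos: [0.5144, -0.0918, 0.0816]
tool_rot: [1.609, 2.698, 0.0]
contact_force: [-0.6, -0.7, -0.0]
opening: 0.0263
```

```bash
python3 -c "
from h import *
to([.5139,-.0905,.081],118.5)
"
```

```text
pos [ 0.5144 -0.0918  0.0816] head 118.4 delta cm [0.14 0.01 0.06] twist -0.12647342820790186 F [-0.6 -0.7 -0. ]
```

>>> move_arm(increments=[[0, -0.4, 0, 0, 2.6], [0, -0.7, 0, 0, 2.6], [0, -0.8, 0, 0, 2.6]])

```text
t: 16.12
tool_pos: [0.5084, -0.0949, 0.0814]
tool_rot: [1.609, 2.695, 0.006]
contact_force: [7.2, 4.0, -4.5]
opening: 0.026
```

>>> move_arm(increments=[[-0.07, -0.46, 0, -4, 2.6], [-0.16, -0.92, 0, -8, 2.6], [-0.29, -1.37, 0, -12, 2.6], [-0.45, -1.81, 0, -16, 2.6], [-0.64, -2.23, 0, -20, 2.6]])

```text
t: 16.75
tool_pos: [0.4922, -0.1111, 0.0814]
tool_rot: [1.113, 2.933, 0.006]
contact_force: [8.3, 3.6, -4.5]
opening: 0.0261
```

```bash
cat >> h.py <<'E'
def lev():
    o=sensors.get_obs();L=Jw(0,-55);R=Rn.from_rotvec(o['tool_rot']).as_matrix();d=o['tool_pos'][:2]-L
    h=np.arctan2(R[1,0],R[0,0]); r=np.hypot(*d); print('r',r,'tcp ang',np.degrees(np.arctan2(d[1],d[0])),'head',np.degrees(h),'F tool',R.T@o['contact_force'])
E
python3 -c "
from h import *
lev()"
```

```text
r 0.06682979988610584 tcp ang 144.14792423990892 head 138.4564480476206 F tool [-3.76190002  8.17612822  4.57076008]
```

>>> move_arm(increments=[[-0.07, -0.46, 0, -4, 2.6], [-0.16, -0.92, 0, -8, 2.6], [-0.29, -1.37, 0, -12, 2.6], [-0.45, -1.81, 0, -16, 2.6], [-0.45, -1.81, 0, -16, 2.6]])

```text
t: 17.38
tool_pos: [0.4838, -0.1271, 0.0815]
tool_rot: [0.697, 3.058, 0.007]
contact_force: [8.6, 5.4, -4.6]
opening: 0.0261
```

>>> move_arm(increments=[[-0.04, -0.23, 0, -2, 2.6], [-0.07, -0.46, 0, -4, 2.6], [-0.07, -0.46, 0, -4, 2.6]])

```text
t: 17.75
tool_pos: [0.482, -0.1319, 0.0815]
tool_rot: [0.59, 3.082, 0.005]
contact_force: [6.7, 5.2, -2.4]
opening: 0.0261
```

```bash
python3 -c "
from h import *
lev()"
```

```text
r 0.06694237442983349 tcp ang 164.10790381950423 head 158.32789823000343 F tool [-4.29208503  7.28670221  2.44095326]
```

>>> move_arm(increments=[[-0.02, -0.15, 0, -1.3, 2.6], [-0.04, -0.25, 0, -2, 2.6], [-0.04, -0.25, 0, -2, 2.6]])

```text
t: 18.12
tool_pos: [0.4814, -0.1342, 0.0815]
tool_rot: [0.536, 3.092, 0.005]
contact_force: [6.5, 5.1, -2.3]
opening: 0.0262
```

```bash
python3 -c "
from h import *
lev()"
```

```text
r 0.06697041147592396 tcp ang 166.0995947850588 head 160.3246495574826 F tool [-4.4190709   7.0214376   2.35719794]
```

>>> move_arm(increments=[[0, -0.1, 0, 0, 2.6], [0, -0.2, 0, 0, 2.6], [0, -0.2, 0, 0, 2.6]])

```text
t: 18.5
tool_pos: [0.4808, -0.1354, 0.0815]
tool_rot: [0.536, 3.092, 0.008]
contact_force: [7.3, 7.0, -2.0]
opening: 0.0264
```

```bash
python3 -c "
from h import *
lev()"
```

```text
r 0.06723812308320688 tcp ang 167.21614870580532 head 160.32264204718228 F tool [-4.52389551  9.06983758  2.07510774]
```

>>> move_arm(increments=[[0, -0.1, 0, 0, 2.6], [0, -0.2, 0, 0, 2.6], [0, -0.2, 0, 0, 2.6]])

```text
t: 18.88
tool_pos: [0.4806, -0.136, 0.0815]
tool_rot: [0.536, 3.091, 0.012]
contact_force: [9.5, 12.1, -2.2]
opening: 0.0265
```

```bash
python3 -c "
from h import *
lev()"
```

```text
r 0.06733529233695686 tcp ang 167.80759196109253 head 160.3175287911038 F tool [-4.83571746 14.60919532  2.38621819]
```

>>> move_arm(increments=[[0, -0.1, 0, 0, 2.6], [0, -0.1, 0, 0, 2.6]])

```text
t: 19.12
tool_pos: [0.4804, -0.1363, 0.0814]
tool_rot: [0.536, 3.091, 0.015]
contact_force: [9.2, 15.2, -2.1]
opening: 0.026
```

```bash
python3 -c "
from h import *
lev()"
```

```text
r 0.06741393824654497 tcp ang 168.06920664300276 head 160.31086042758452 F tool [-3.53974576 17.41022914  2.29610689]
```

The force climbs steeply to 17 N with almost no motion, so the lever is at its tight stop. I'll back off, rise and look.

>>> move_arm(increments=[[0, 0.5, 0, 0, 2.6], [0, 1.3, 0, 0, 2.6], [0, 1.3, 0, 0, 5], [0, 1.3, 0, 0, 5], [0, 1.3, -4, 0, 5]])

```text
t: 19.75
tool_pos: [0.48, -0.1269, 0.1181]
tool_rot: [-0.535, -3.087, -0.003]
contact_force: [0.3, 0.3, -0.7]
opening: 0.05
```

>>> move_arm(increments=[[0, 0, -6, 0, 5], [0, 0, -12, 0, 5], [6, 0, -12, 0, 5], [12, 0, -12, 0, 5], [12, 0, -12, 0, 5]])

```text
t: 20.38
tool_pos: [0.3671, -0.0865, 0.2409]
tool_rot: [0.536, 3.093, -0.001]
contact_force: [-0.0, -1.2, 0.2]
opening: 0.0499
```

```bash
python3 -c "
from h import *
print(sensors.get_obs()['tool_pos'])
for n in ('scene','top'):
    d=snap(n,n+'6')
    u,v=proj(d,[*Jw(0,0),.05])[0].astype(int);a=d['image'][v-50:v+50,u-66:u+66,::-1]
    cv2.imwrite(f'pics/{n}6z.png',cv2.resize(a,None,fx=6,fy=6,interpolation=cv2.INTER_CUBIC)); print(n,u,v)
"
```

```text
[ 0.36708083 -0.08645511  0.24092287]
scene 284 236
top 252 208
```

View pics/scene6z.png

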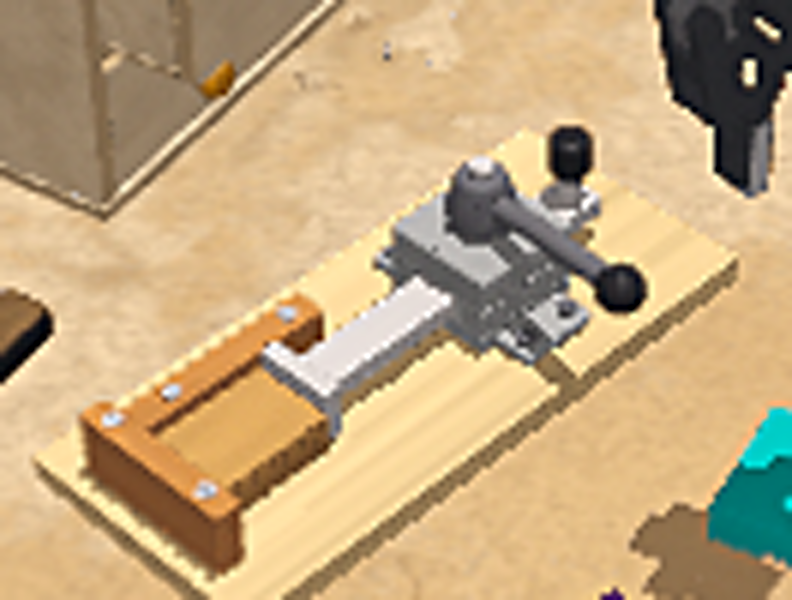

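View pics/top6z.png

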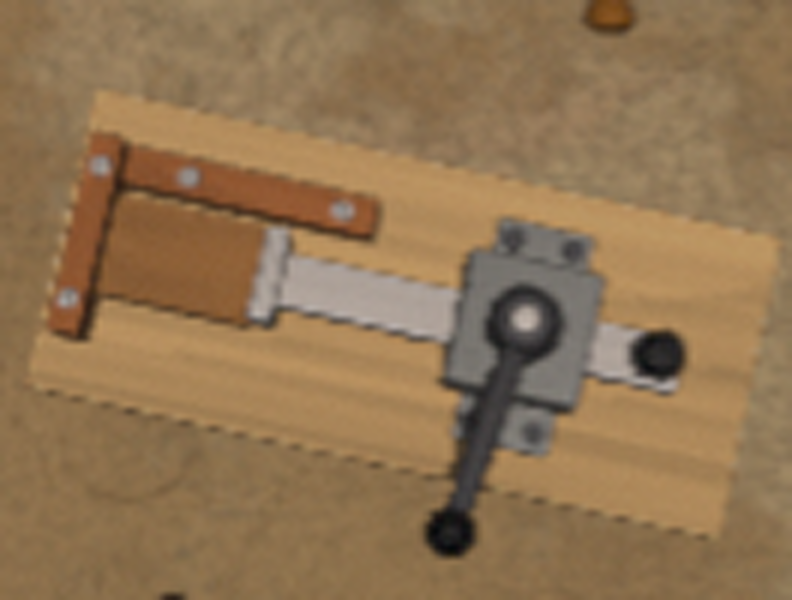

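Now I'll compare the ball by centroid with the first picture, and check the fit distances.

```bash
python3 -c "
from h import *
def cen(f,X):
    d=load(f);g=d['image'].astype(int).sum(2)
    u,v=proj(d,X)[0].round().astype(int);s=9
    w=g[v-s:v+s+1,u-s:u+s+1]; n,lab,st,ce=cv2.connectedComponentsWithStats((w<110).astype(np.uint8)); k=1+np.argmax(st[1:,4]); return ce[k]+[u-s,v-s],st[k,4]
L=Jw(0,-55)
for f in('top0','top6','scene0','scene6'):
    c,n=cen(f,[.458,-.118,.088]); b=onz(load(f),c,.088);print(f,c,n,b,np.degrees(np.arctan2(*(b[:2]-L)[::-1])))
d=load('top6')
z=lambda x,y:((x+.5)/6-.5+186,(y+.5)/6-.5+158)
for n,p,h in[('fence',(113,240),.055),('nose face top',(257,272),.045),('s far',(108,247),.04),('knob',(657,354),.079)]: print(n,Jc(onz(d,z(*p),h)))
"
```

```text
top0 [260.23255814 246.        ] 43 [ 0.4578281  -0.11764139  0.088     ] 159.79404734968412
top6 [260.625 246.1  ] 40 [ 0.45757984 -0.11863073  0.088     ] 160.41041888789442
scene0 [320.4375 234.3125] 32 [ 0.45909837 -0.11862229  0.088     ] 160.09134557169952
scene6 [320.72413793 234.4137931 ] 29 [ 0.45827315 -0.11867622  0.088     ] 160.2943720904858
fence (np.float64(-0.7044898307521724), np.float64(129.57352865871636))
nose face top (np.float64(0.28644503146007433), np.float64(65.98508766145372))
s far (np.float64(-2.6274458544926773), np.float64(133.61102797914378))
knob (np.float64(-0.7142427259705477), np.float64(-112.45782844114295))
```

```bash
python3 -c "
from h import *
print(sensors.get_obs()['t'],order.finish_job())"
```

```text
the job is handed in; nothing more can be done
20.475 None
```

The stop is set to the sample and the lever is tight again. I handed the job in at 20.5 s of the 61 s allowed; it reports no verdict.

- **Finding the way:** I felt the lever gently both ways. Counter-clockwise it stayed stiff up to about 11 N. Clockwise it gave at about 10.7 N, so clockwise is slack here, and I turned it about 0.7 rad that way.
- **Closing the stop:** I pushed the post from behind until the sample stopped against the fence. The push had reached about 16 N by then, more than the 2 N needed to slide the bar.
- **Tightening:** I turned the lever back until the force climbed to about 17 N with almost no movement.

**Last checks, with the arm clear:**
- The ball is back within 0.2–0.6° of where it started, on the tight side.
- The nose face measures about 66 mm on the jig; 65 mm is a perfect fit, and the camera is good to about 2 mm.
- The knob has moved 38 mm towards the fence.
- The sample lies flat and square between nose and fence.

**One that disagreed:** my single-pixel reading of the fence's inner edge came out at 129.6 mm instead of 135 mm. I think I picked the wrong edge, because the sample's far end read 133.6 mm and an earlier fence reading gave 134.7 mm.

I did not measure the calliper, tape measure and pencil again at the end. The arm felt no unexpected contact anywhere.

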